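# Slide the battery box into its charging dock and bolt it in

### The job

Push the tall battery box along the bench into the charging dock until it is fully home against the rubber stop; push it low, at the bar near its foot, so that it slides upright without tipping, and never lift it. Then push the dock's sliding bolt fully across behind the box. Only push, lift nothing, and leave the other things on the bench where they stand.

Things in the scene. Friction and masses are not known exactly. Their poses are not given: they have to be found in the camera images.
- battery_box: Loose battery box, 0.6 to 1.0 kg: upright grey case 124 (x) x 90 (y) mm, black lid 130 x 96 mm, top at 160 mm, carry loop to 183 mm, on two steel runners with a low push bar at its +y end. Origin on the bench under the middle of the case, z up. Its face y = -45 mm goes into the dock first. Starts in front of the dock's mouth, up to 20 mm aside and 0.2 rad askew.
- push_bar (a point): Middle of the push bar's outer face (box frame 0, +90, +20 mm); axes as the box's. The bar is 130 mm wide in x, 12 mm thick, from 5 to 35 mm high, its outer face 45 mm out from the case's wall (42 from the lid's edge). Pushed here toward the box's -y the box slides (3 to 8 N); pushed high on the case it tips over its far edge.
- dock: Fixed grey charging dock. Origin on the bench where the box's origin is when fully home, axes then parallel to the box's. The box goes in along the dock's -y. Rubber stop at y = -45 mm, back plate 60 mm high (connector to 81). Side guides 25 mm high, inner faces at x = +-72 mm (7 mm play each side) up to y = +40 mm, then flaring to +-95 mm at y = +80 mm.
- bolt (a joint): Travel of the dock's steel bolt in m: 0 to 0.010 at the start (drawn back), 0.050 fully across. It slides along the dock's -x with about 2 N and stays where left. Bar 13 mm wide, middle at dock y = +104 mm, z = 9 to 23 mm, tip at dock x = +98 mm minus travel. It passes 7 mm behind the push bar of a box fully home; a box not home blocks it.
- bolt_knob (a point): Middle of the bolt's upright black knob, 57 mm above the bench, 20 mm in diameter, from 40 to 74 mm high, on a 12 mm stem; at dock x = +138 mm minus travel, y = +104 mm; axes as the dock's. Push its outer (+x) side toward the dock's -x. Under it the bolt's fixed guide block: dock x = +97 to +165 mm, y = +85 to +123 mm, 26 mm high.
- wound_roll: White wound roll standing on end, 136 x 157 mm, 116 mm high; a bystander that must stay where it is. Origin at its underside.
- shaft_clamp_1: Split aluminium clamp block, 46 x 56 x 55 mm; a bystander that must stay where it is. Origin at its underside.
- bored_block_1: Bored steel block, 43 x 50 x 51 mm; a bystander that must stay where it is. Origin at its underside.
- drive_ring_a: Black steel ring, 63 mm across, 22 mm high; a bystander that must stay where it is. Origin at its underside.
- ball_bearing: Ball bearing lying flat, 52 mm across, 15 mm high; a bystander that must stay where it is. Origin at its underside.
- duct_tape: Roll of grey tape lying flat, 107 mm across, 48 mm high; a bystander that must stay where it is. Origin at its underside.
- hex_nut: Hexagon nut, 30 x 34 x 14 mm; a bystander that must stay where it is. Origin at its underside.
Mind the look-alikes: they are no part of the job. Leave any pink look-alike of the battery_box alone.

How it is judged:
On the way, in this order (a step that is already met when the one before it is completed fails the run):
1. the battery box stands fully home in the dock, upright, with the bolt still drawn back (y of battery_box in the frame of dock below 0.006 m and horizontal distance between battery_box and dock below 0.016 m and angle between the y axis of battery_box and the y axis of dock, either way round below 0.12 rad and angle between battery_box's own z axis and vertical below 0.05 rad and value of joint bolt below 0.03 m), for 0.2 s.
2. the bolt is pushed fully across behind the box (value of joint bolt above 0.042 m), for 0.2 s.
At the end, for the whole second after the job is handed in: The battery box stands at rest on the bench in the dock, upright, parallel to the dock within 0.12 rad and within 6 mm of its stop, and the bolt is at least 42 of its 50 mm across behind it (y of battery_box in the frame of dock below 0.006 m and horizontal distance between battery_box and dock below 0.016 m and angle between the y axis of battery_box and the y axis of dock, either way round below 0.12 rad and angle between battery_box's own z axis and vertical below 0.05 rad and value of joint bolt above 0.042 m and linear speed of battery_box below 0.01 m/s); the robot touches nothing.
It fails at once if the battery box rocks or tips by more than 0.12 rad (angle between battery_box's own z axis and vertical above 0.12 rad).
It fails at once if the battery box is lifted off the bench by more than 10 mm (height (world z) of battery_box above 0.01 m).
It fails at once if another thing on the bench is moved by more than 25 mm (distance of any of wound_roll, shaft_clamp_1, bored_block_1, drive_ring_a, ball_bearing, duct_tape, hex_nut from where it was at the start of the episode above 0.025 m).
It also fails if it takes over 58 s, if anything falls off the work surface, if the arm or the gripper's body presses on something with over 40 N, if the wrist force passes 120 N, or if a joint passes its speed limit or range.

### The arm

A 6-joint arm with a two-finger parallel gripper is mounted at the origin on a cart in front of the work surface, level with it; the furniture and walls round the work are solid. World frame = base frame: x ahead of the robot, y to its left, z up, the work surface at z = 0. Lengths are in m, angles in rad, forces in N, time in s.
With the tool pointing down it reaches from about 0.375 to 0.9 m from the base axis. Payload 3.1 kg.
Tool frame: the origin (TCP) lies at the very end of the fingers, on their centre line; the grasp point (between the pads) lies 19 mm behind it; x points along the fingers, y is the direction in which the jaws open and shut, and the axes are right-handed (so a half turn about x gives the same grasp; the last joint's range is limited). The gripper opens to 85 mm and grips with 20 to 120 N. Pads are 22 mm wide; open, the fingers measure 114 mm over their backs; the gripper's body (76 mm by 85 mm) begins 54 mm behind the grasp point. The pads swing forward as they close: fully open they stand 13 mm farther back than shut.
Start: joints at [1.157, 0.527, 1.433, -0, 1.181, -0.178], TCP at [0.146, 0.608, 0.231] pointing down, gripper open.
Joint ranges: [-3.08, 3.08], [-0.75, 2.2], [0.22, 2.44], [-1.43, 4.57], [0, 2.65], [-2.85, 2.85]. Speed limits (rad/s): [2.79, 2.79, 3.14, 3.14, 3.14, 3.14].

### API

Orientations are given as a rotation vector (axis times angle).
In Python, from cell import robot gives the robot as it stands.
- The arm moves only by the tool apply_moves, never from a script. Its argument "rows" is a list that holds one entry, the list of rows, each a list of 7 numbers: the shift along the tool's x, y, z in mm, then the turn, a rotation vector about the tool's x, y, z in rad, then the closure in counts, from 0 (fully open) to 255 (shut). A call has 1 to 5 rows; each row shifts and turns the pose as measured when the row begins, along the tool's axes as they then stand; what a row does not reach is not made up. A row lasts 1/10 s, in which the tool goes at most 50 mm and 8.59 degrees, less where a joint would pass 70% of its speed; a pose out of reach is approached as far as the arm can. A call with a gripper value outside its range is refused whole. The fingers move at their own pace and stop on an object; "squeeze" is the grip in N (left out, the last holds). Time passes only in rows, so rows that do not move let the fingers close. It gives the time, the measured TCP pose, the force and the opening at its end, in the units of the state.
- robot.read_state(): the state, without advancing time (a new reading comes with each control period).
- robot.camera(name): name is "scene" or "side" or "wrist"; returns the picture (384x512x3 uint8, blue, green, red); there is no depth.
- robot.calibration(name): a dict with "mtx" (3x3 intrinsics, pixels), "view" (4x4, takes a point from world to camera coordinates). Camera axes: x right, y down, z forward; pixel columns grow to the right and rows downward; lengths in m; the calibration is good to about 2 mm. The wrist camera is an equidistant fisheye: a pixel r from the principal point sees the ray r / f radians off the axis. A picture is of the moment at which its call begins: read the wrist's pose just before it. calibration takes no time and is no camera call; for the wrist camera it gives the pose at the moment of the call.
- robot.close_job(): hands the job in, once; it reports no verdict.
Trained networks look in the newest picture that a camera, given by its name, has taken for a name from the list of things; names that differ only in an ending like _2 or _b are one class to them, and where a whole thing is asked for, a point or a joint stands for the part that bears it (a point fixed in the world has none). Each returns a list of dicts, best first, with "confidence" (0 to 1); they miss things now and then, are a little off and sometimes report something else, mostly with a low value. They report only what shows in the picture. A call takes as long as a camera call. They do not tell look-alikes from the thing itself.
- robot.silhouettes(camera, name): "pixels" (384x512 bool, what is visible of it) and "bbox" ([left, top, right, bottom] in pixels, round what is visible of it).
- robot.mark_of(camera, name): "uv" ([column, row] in pixels: a listed point, or the origin of a listed thing).
The state is a dict: "time": time; "joints": joint angles; "joint_vel": joint speeds; "tau": joint torques, N m; "eef_pos": TCP position; "orientation": TCP orientation; "force": force on the tool from outside, world axes, zero at the start; "ft_torque": the same for the moment, N m; "width": opening from 0.0 (shut) to 1.0 (fully open).
Only numpy, scipy, OpenCV 4.12 (cv2) and the standard library are available. Lean on these libraries where they do the work, as an engineer would, in place of code of your own. Each camera call takes 0.05 s, during which the arm holds its last target.

## Working session

There is one attempt and no reset: what is moved stays moved. The work goes in short steps, Python scripts to look and compute and a tool call to move; the robot and the scene stay as the last step left them, time stands still between calls to the robot, and variables do not carry over. Pictures are saved under pics/ and viewed, and the job is handed in when it is done.

Besides the shell and the picture viewer there is one more tool, called as name([rows], argument=value, ...), one row to a line, values as JSON. apply_moves: Moves the arm, as the interface text tells. Its arguments: {"type":"object","properties":{"rows":{"type":"array","items":{"type":"array","items":{"type":"array","items":{"type":"number"}}}},"squeeze":{"type":"number"}},"required":["rows"]}

```bash
ls; mkdir -p pics
python3 - <<'E'
from cell import robot
import cv2
s=robot.read_state(); print(s)
for n in ["scene","side","wrist"]:
    im=robot.camera(n); cv2.imwrite(f"pics/{n}0.png",im)
    c=robot.calibration(n); print(n,c)
    for k in ["battery_box","push_bar","dock","bolt_knob"]:
        for d in robot.mark_of(n,k): print(n,k,[round(float(v),1) for v in d["uv"]],round(d["confidence"],2))
E
```

```text
pics
{'time': 0.0, 'joints': array([ 1.15647884e+00,  5.28470086e-01,  1.43387773e+00, -9.44746168e-06,
        1.18137962e+00, -1.78490386e-01]), 'joint_vel': array([-1.93912564e-04,  1.16333591e-03, -6.12489777e-04, -3.98972153e-04,
        1.22916413e-03,  8.55692049e-06]), 'tau': array([-1.48097779e-04, -4.42362785e+01, -1.78018659e+01, -3.31257997e-04,
        8.45768955e-03, -1.19122905e-05]), 'eef_pos': array([0.14571229, 0.60705975, 0.23033901]), 'orientation': array([ 0.18354465,  1.56347092, -0.18676211]), 'force': array([-0.03480956,  0.38372367, -0.09982804]), 'ft_torque': array([ 0.00837413, -0.00659084, -0.00020937]), 'width': 1.0008270015710456}
scene {'mtx': array([[429.81817837,   0.        , 261.2769517 ],
       [  0.        , 429.81817837, 190.75728149],
       [  0.        ,   0.        ,   1.        ]]), 'view': array([[ 0.49506921, -0.86884472, -0.00391418, -0.32565802],
       [-0.59139122, -0.33366852, -0.73411289,  0.39257045],
       [ 0.63652408,  0.3657515 , -0.67901615,  0.83599103],
       [ 0.        ,  0.        ,  0.        ,  1.        ]])}
scene ba
[... 782 characters left out ...]
r [177.8, 193.6] 0.42
side dock [214.8, 230.5] 0.71
side bolt_knob [268.8, 224.1] 0.46
wrist {'mtx': array([[297.31863964,   0.        , 257.62750246],
       [  0.        , 297.31863964, 195.02758737],
       [  0.        ,   0.        ,   1.        ]]), 'view': array([[ 2.34823600e-01,  9.72037812e-01, -6.08241597e-04,
        -6.24914774e-01],
       [ 9.33440255e-01, -2.25324586e-01,  2.79138174e-01,
        -3.47977620e-02],
       [ 2.71195808e-01, -6.61159882e-02, -9.60250754e-01,
         3.78823090e-01],
       [ 0.00000000e+00,  0.00000000e+00,  0.00000000e+00,
         1.00000000e+00]])}
wrist battery_box [138.2, 373.4] 0.62
wrist dock [13.2, 337.2] 0.7
wrist dock [7.3, 370.9] 0.4
```

View pics/scene0.png

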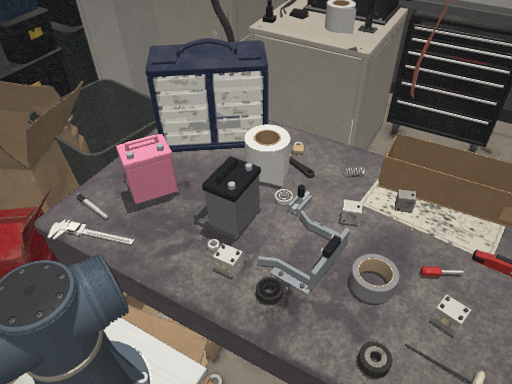

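View pics/side0.png

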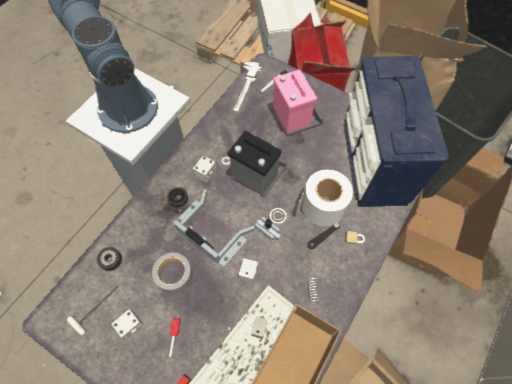

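View pics/wrist0.png

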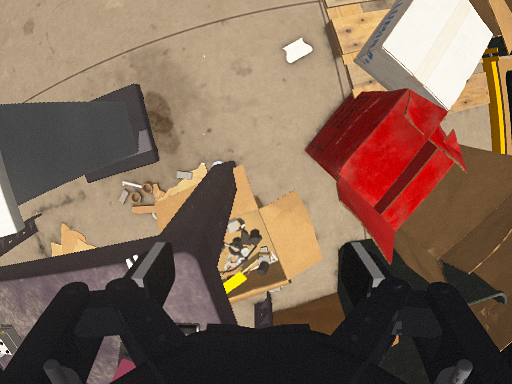

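The scene and side views show the grey box at scene (232,195) and the dock at (305,250), with its knob at (300,190). The pink look-alike is at (148,168). Next I triangulate all of these.

```bash
cat > h.py <<'E'
import numpy as np, cv2
from cell import robot
def C(n):
    c=robot.calibration(n); return np.array(c["mtx"]),np.array(c["view"])
def proj(n,P):
    K,V=C(n); P=np.atleast_2d(P); q=P@V[:3,:3].T+V[:3,3]; p=q@K.T; return p[:,:2]/p[:,2:]
def onz(n,uv,z):
    K,V=C(n); R=V[:3,:3]; o=-R.T@V[:3,3]; d=R.T@np.linalg.inv(K)@np.array([uv[0],uv[1],1.]); return o+d*(z-o[2])/d[2]
def tri(a,b):
    r=cv2.triangulatePoints(C("scene")[0]@C("scene")[1][:3],C("side")[0]@C("side")[1][:3],np.array(a,float).reshape(2,1),np.array(b,float).reshape(2,1)); return (r[:3]/r[3]).ravel()
E
python3 - <<'E'
from h import *
np.set_printoptions(precision=3,suppress=True)
for n,uv in [("scene",[235.2,219.9]),("side",[250.9,177.8]),("scene",[305.8,253.2]),("side",[214.8,230.5])]: print(n,onz(n,uv,0))
print("bar",onz("scene",[208,202.6],.02),onz("side",[267.5,153.6],.02))
print("knob",onz("scene",[300.1,192.4],.057),onz("side",[268.8,224.1],.057))
for k in ["wound_roll","shaft_clamp_1","bored_block_1","drive_ring_a","ball_bearing","duct_tape","hex_nut"]:
  for n in ["scene","side"]:
    for d in robot.mark_of(n,k):
        if d["confidence"]>.4: print(k,n,np.round(d["uv"],0),onz(n,d["uv"],0),round(d["confidence"],2))
for n,(x0,y0,x1,y1) in {"scene":(180,140,380,310),"side":(150,120,300,280)}.items():
    im=cv2.imread(f"pics/{n}0.png")[y0:y1,x0:x1]; s=4 if n=="scene" else 5
    s=min(800/(x1-x0),600/(y1-y0)); print(n,s)
    cv2.imwrite(f"pics/{n}0z.png",cv2.resize(im,None,fx=s,fy=s,interpolation=cv2.INTER_CUBIC))
E
```

```text
scene [0.526 0.007 0.   ]
side [0.519 0.003 0.   ]
scene [ 0.516 -0.211  0.   ]
side [ 0.528 -0.209  0.   ]
bar [0.529 0.097 0.02 ] [0.522 0.099 0.02 ]
knob [ 0.655 -0.123  0.057] [ 0.665 -0.122  0.057]
wound_roll scene [269. 170.] [0.755 0.028 0.   ] 0.67
wound_roll scene [214. 251.] [ 0.407 -0.006  0.   ] 0.66
wound_roll side [322. 205.] [0.76  0.044 0.   ] 0.67
shaft_clamp_1 scene [232. 266.] [ 0.389 -0.071  0.   ] 0.93
shaft_clamp_1 side [204. 173.] [ 0.381 -0.066  0.   ] 0.72
bored_block_1 scene [350. 223.] [ 0.67  -0.271  0.   ] 0.57
bored_block_1 side [246. 271.] [ 0.676 -0.261  0.   ] 0.91
drive_ring_a scene [268. 292.] [ 0.368 -0.182  0.   ] 0.55
drive_ring_a side [171. 196.] [ 0.345 -0.189  0.   ] 0.65
ball_bearing scene [231. 264.] [ 0.394 -0.065  0.   ] 0.72
ball_bearing scene [281. 200.] [ 0.655 -0.067  0.   ] 0.56
ball_bearing side [275. 218.] [ 0.658 -0.075  0.   ] 0.51
duct_tape scene [371. 285.] [ 0.506 -0.386  0.   ] 0.97
duct_tape side [174. 276.] [ 0.51  -0.386  0.   ] 0.61
hex_nut scene [216. 249.] [ 0.415 -0.005 -0.   ] 0.5
hex_nut side [226. 162.] [0.419 0.008 0.   ] 0.55
hex_nut side [246. 273.] [ 0.679 -0.266  0.   ] 0.41
scene 3.5294117647058822
side 3.75
```

View pics/scene0z.png

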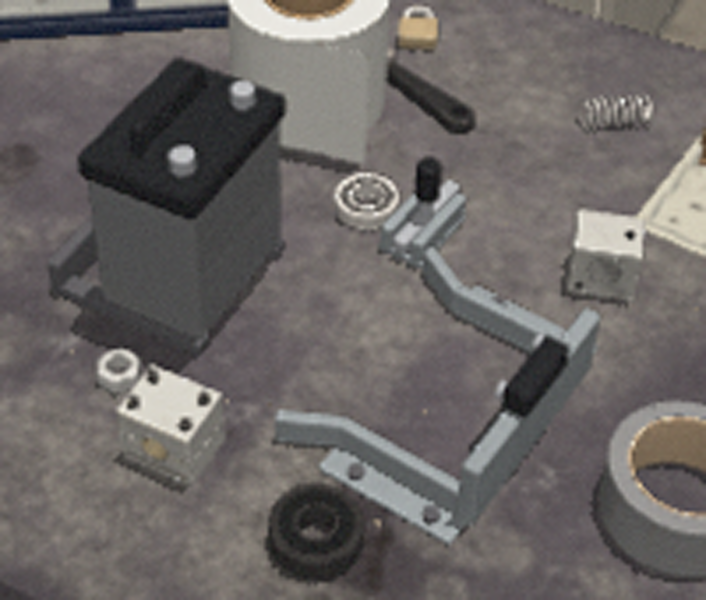

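View pics/side0z.png

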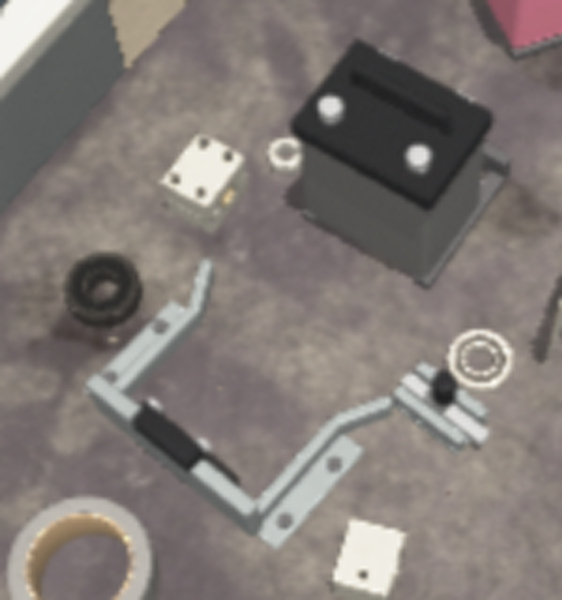

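```bash
cat >> h.py <<'E'
from scipy.optimize import least_squares
np.set_printoptions(precision=4,suppress=True)
def tf(p,L):
    c,s=np.cos(p[2]),np.sin(p[2]); L=np.atleast_2d(np.array(L,float))/1000
    return np.c_[p[0]+c*L[:,0]-s*L[:,1],p[1]+s*L[:,0]+c*L[:,1],L[:,2]]
def fit(obs,p0,free=False):
    # obs: (cam,uv,local)
    def f(p): return np.concatenate([(proj(n,tf(p,[L(p) if callable(L) else L]))[0]-uv) for n,uv,L in obs])
    r=least_squares(f,p0,loss='soft_l1'); return r.x,f(r.x).reshape(-1,2)
E
python3 - <<'E'
from h import *
S=lambda u,v:("scene",np.array([u/3.5294+180,v/3.5294+140]))
D=lambda u,v:("side",np.array([u/3.75+150,v/3.75+120]))
box=[(*S(190,208),(-65,-48,160)),(*S(82,158),(-65,48,160)),(*S(180,60),(65,48,160)),(*S(283,102),(65,-48,160)),
(*D(293,130),(-65,-48,160)),(*D(362,40),(-65,48,160)),(*D(492,118),(65,48,160)),(*D(430,203),(65,-48,160))]
pb,r=fit(box,[.52,.005,-.03]); print("box",pb); print(r)
kn=lambda p:(138-1000*p[3],104,74)
dock=[(*S(278,412),(-95,80,25)),(*S(347,420),(-72,40,25)),(*S(428,254),(95,80,25)),(*S(460,289),(72,40,25)),(*S(429,161),kn),
(*D(209,264),(-95,80,25)),(*D(193,302),(-72,40,25)),(*D(390,402),(95,80,25)),(*D(336,425),(72,40,25)),(*D(444,378),kn)]
pd,r=fit(dock,[.52,-.21,-.08,.005]); print("dock",pd); print(r)
np.save("pb.npy",pb); np.save("pd.npy",pd)
boxL=[[a*62,b*45,z] for z in(0,) for a,b in((-1,-1),(1,-1),(1,1),(-1,1))]
lid=[[a*65,b*48,160] for a,b in((-1,-1),(1,-1),(1,1),(-1,1))]
bar=[[a*65,b,35] for a,b in((-1,78),(1,78),(1,90),(-1,90))]
g1=[[-95,80,25],[-72,40,25],[-72,-45,25],[72,-45,25],[72,40,25],[95,80,25]]
blk=[[97,85,26],[165,85,26],[165,123,26],[97,123,26]]
for n,(x0,y0,x1,y1) in {"scene":(180,140,380,310),"side":(150,120,300,280)}.items():
    im=cv2.imread(f"pics/{n}0.png")[y0:y1,x0:x1]
    s=min(800/(x1-x0),600/(y1-y0)); im=cv2.resize(im,None,fx=s,fy=s,interpolation=cv2.INTER_CUBIC)
    for p,L,cl,col in [(pb,boxL,1,(0,255,0)),(pb,lid,1,(0,255,0)),(pb,bar,1,(0,255,255)),(pd,g1,0,(0,0,255)),(pd,blk,1,(255,0,255)),(pd,[[138-1000*pd[3],104,40],[138-1000*pd[3],104,74]],0,(255,0,0))]:
        q=((proj(n,tf(p,L))-[x0,y0])*s).astype(np.int32); cv2.polylines(im,[q],bool(cl),col,1)
    cv2.imwrite(f"pics/{n}0o.png",im)
E
```

```text
box [ 0.5281  0.0062 -0.0045]
[[ 1.3765 -1.6636]
 [-1.4497 -1.0353]
 [-0.0591 -2.0589]
 [ 2.5983 -2.3816]
 [-2.7579 -1.5976]
 [-2.4339 -0.6609]
 [ 0.2152 -0.9405]
 [-1.3036  0.7341]]
dock [ 0.5193 -0.2129 -0.1063  0.0049]
[[ 0.8044 -0.8347]
 [ 0.1064 -1.6166]
 [-0.4756 -1.2119]
 [-1.2417  0.2389]
 [ 0.2169  0.5498]
 [-0.2356  0.0528]
 [ 0.7858  3.1847]
 [-1.3724 -0.8621]
 [-1.5087 -1.8107]
 [-0.3426  1.0026]]
```

View pics/scene0o.png

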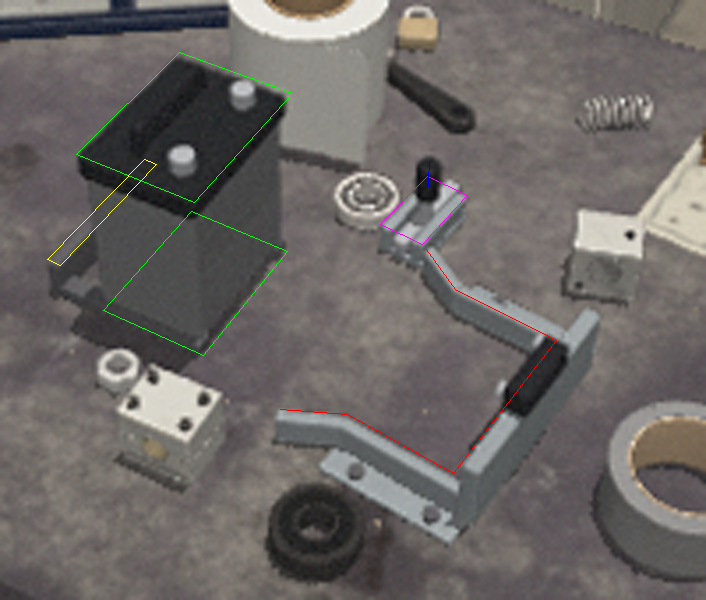

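View pics/side0o.png

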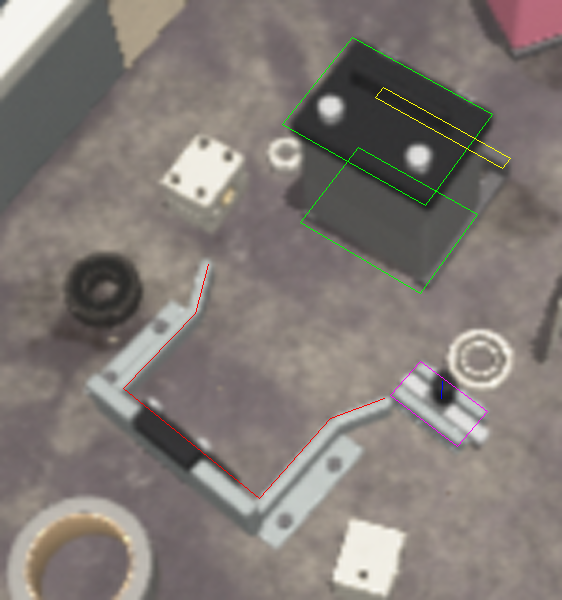

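The overlays show the dock fit lying on its edges, to about 2 px. The box model is slightly high on the lid but matches at the bar end, scene zoom (50,262). Next I refine the box, locate the pink one, and work out the tool and camera geometry.

```bash
cat >> h.py <<'E'
from scipy.spatial.transform import Rotation as Ro
def goal(pos,yaw,tilt=0):
    """tool x down, camera side toward heading yaw+90deg; tilt leans body toward that side"""
    pass
E
python3 - <<'E'
from h import *
S=lambda u,v:("scene",np.array([u/3.5294+180,v/3.5294+140]))
D=lambda u,v:("side",np.array([u/3.75+150,v/3.75+120]))
H=lambda a,b:(lambda p:(a*65,b*48,1000*p[3]))
box=[(*S(190,211),H(-1,-1)),(*S(82,160),H(-1,1)),(*S(180,60),H(1,1)),(*S(284,102),H(1,-1)),
(*D(293,132),H(-1,-1)),(*D(362,40),H(-1,1)),(*D(492,118),H(1,1)),(*D(430,205),H(1,-1)),
(*S(52,262),(-65,90,35)),(*D(510,160),(65,90,35)),(*S(195,354),(-62,-45,0)),(*S(283,250),(62,-45,0)),(*D(428,286),(62,-45,0)),(*D(303,212),(-62,-45,0))]
pb,r=fit(box,[.52,.005,-.03,.16]); print("box",pb); print(r); np.save("pb.npy",pb)
pd=np.load("pd.npy")
c,s=np.cos(pd[2]),np.sin(pd[2]); d=pb[:2]-pd[:2]; print("box in dock",c*d[0]+s*d[1],-s*d[0]+c*d[1],pb[2]-pd[2])
print("pink",onz("scene",[153.6,189.7],0),onz("side",[290.9,115.8],0))
st=robot.read_state(); R=Ro.from_rotvec(st["orientation"]).as_matrix(); print(R)
V=C("wrist")[1]; cam=-V[:3,:3].T@V[:3,3]; print("cam in tool",R.T@(cam-st["eef_pos"]))
E
```

```text
box [ 0.529   0.0105 -0.0112  0.1503]
[[-0.0114 -0.3767]
 [-2.3594  0.4242]
 [-0.8638  0.1527]
 [ 1.104  -0.0531]
 [-1.4129 -1.4227]
 [-1.1138  0.3225]
 [ 1.0886  0.0997]
 [-0.4346  0.9526]
 [-2.3431 -1.666 ]
 [ 1.1287 -1.0833]
 [ 0.9591 -0.4541]
 [ 0.1021 -0.3196]
 [-1.057   1.136 ]
 [ 0.2379  1.7046]]
box in dock -0.014048610926864824 0.22314834046092613 0.09514825124976875
pink [ 0.5108  0.2806 -0.    ] [0.5008 0.286  0.    ]
[[-0.      0.2336  0.9723]
 [-0.      0.9723 -0.2336]
 [-1.     -0.0001 -0.    ]]
cam in tool [-0.1418  0.0003 -0.0715]
```

```bash
cat >> h.py <<'E'
def togo(x,y,z,th):
    """remaining shift in tool axes (mm) and turn about tool x for upright target with tool z along -y of yaw th"""
    st=robot.read_state(); R=Ro.from_rotvec(st["orientation"]).as_matrix()
    d=R.T@(np.array([x,y,z])-st["eef_pos"])*1000
    G=np.array([[0,0,-1.],[np.cos(th),np.sin(th),0],[np.sin(th),-np.cos(th),0]]).T
    print("t",round(st["time"],2),"pos",st["eef_pos"],"shift",np.round(d,1),"turn",Ro.from_matrix(R.T@G).as_rotvec(),"F",np.round(st["force"],1),"w",round(st["width"],2))
E
python3 - <<'E'
from h import *
im=cv2.imread("pics/scene0.png")[125:215,100:200]; cv2.imwrite("pics/pink.png",cv2.resize(im,None,fx=6,fy=6,interpolation=cv2.INTER_CUBIC))
print(onz("side",[286,132],0))
# candidate tool footprint
E
```

```text
[0.522  0.2179 0.    ]
```

View pics/pink.png

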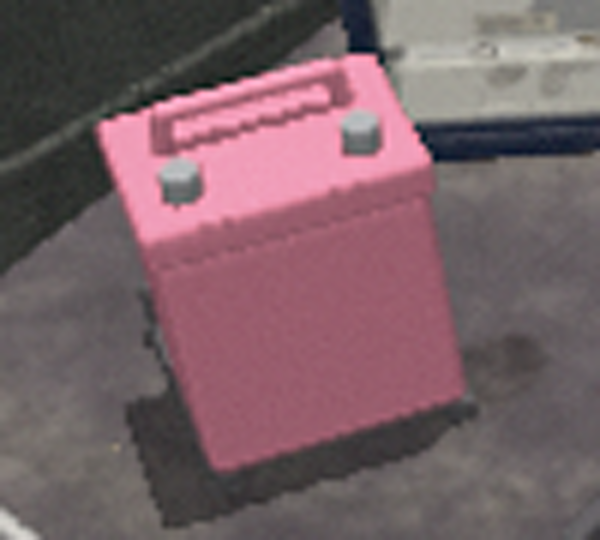

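apply_moves([
  [[-8, 0, 0, 0.15, 0, 0, 0], [-8, 0, 0, 0.15, 0, 0, 0], [-8, 0, 0, 0.15, 0, 0, 0], [-8, 0, 0, 0.15, 0, 0, 0], [-8, 0, 0, 0.15, 0, 0, 0]],
])

```text
time: 1.95
eef_pos: [0.1455, 0.6066, 0.2708]
orientation: [0.77, 1.429, -0.777]
force: [-1.2, -0.5, -0.6]
width: 1.003
```

Run:
```python
from h import *
for uv,z in [((135.8,203),.01),((177.5,191.7),.01),((100+150/6,125+243/6),.16),((100+432/6,125+160/6),.16),((100+97/6,125+122/6),.16)]: print(onz("scene",uv,z))
togo(.53,.145,.27,-.01)
```

```text
[0.4355 0.2794 0.01  ]
[0.5305 0.2061 0.01  ]
[0.4241 0.2655 0.16  ]
[0.5286 0.1972 0.16  ]
[0.4769 0.3459 0.16  ]
t 1.95 pos [0.1455 0.6066 0.2708] shift [  1.9  69.3 596.7] turn [0.5888 0.0033 0.0028] F [-1.2 -0.5 -0.6] w 1.0
```

The pink look-alike's near corner is at about (0.53, 0.20). That would foul the wrist camera if I push with the wide stance straight away. So I start the push with shut fingers and the camera on the −x side, then switch to the wide stance once the box is clear of the pink one.

apply_moves([
  [[0, 0, 0, -0.14, 0, 0, 255], [0, 0, 0, -0.14, 0, 0, 255], [0, 0, 0, -0.14, 0, 0, 255], [0, 0, 0, -0.14, 0, 0, 255], [0, 0, 0, -0.14, 0, 0, 255]],
])

```text
time: 2.45
eef_pos: [0.1459, 0.6074, 0.2729]
orientation: [0.212, 1.56, -0.212]
force: [-1.5, 0.5, -0.0]
width: 0.146
```

apply_moves([
  [[0, 0, 0, -0.14, 0, 0, 255], [0, 0, 0, -0.14, 0, 0, 255]],
])

```text
time: 2.65
eef_pos: [0.1458, 0.6073, 0.2729]
orientation: [-0.018, 1.571, 0.017]
force: [0.7, 0.4, 0.3]
width: -0.002
```

Run:
```python
from h import *
togo(.532,.135,.27,np.pi/2-.01)
```

```text
t 2.65 pos [0.1458 0.6073 0.2729] shift [   3.  -480.8  375.6] turn [ 0.0322 -0.0002  0.0005] F [0.7 0.4 0.3] w -0.0
```

apply_moves([
  [[0, -32, 25, 0.006, 0, 0, 255], [0, -32, 25, 0.006, 0, 0, 255], [0, -32, 25, 0.006, 0, 0, 255], [0, -32, 25, 0.006, 0, 0, 255], [0, -32, 25, 0.006, 0, 0, 255]],
])

```text
time: 3.15
eef_pos: [0.2739, 0.4489, 0.2725]
orientation: [-0.0, 1.57, 0.006]
force: [0.4, -0.0, 0.1]
width: 0.002
```

apply_moves([
  [[0, -32, 25, 0, 0, 0, 255], [0, -32, 25, 0, 0, 0, 255], [0, -32, 25, 0, 0, 0, 255], [0, -32, 25, 0, 0, 0, 255], [0, -32, 25, 0, 0, 0, 255]],
])

```text
time: 3.65
eef_pos: [0.404, 0.2828, 0.2733]
orientation: [0.001, 1.566, 0.009]
force: [0.4, 0.4, -0.2]
width: -0.005
```

apply_moves([
  [[0, -32, 25, 0, 0, 0, 255], [0, -32, 25, 0, 0, 0, 255], [0, -32, 25, 0, 0, 0, 255], [0, -32, 25, 0, 0, 0, 255]],
])

```text
time: 4.05
eef_pos: [0.5084, 0.1493, 0.274]
orientation: [0.002, 1.564, 0.009]
force: [-0.7, 1.4, 0.3]
width: 0.002
```

Run:
```python
from h import *
togo(.532,.135,.27,np.pi/2-.01)
```

```text
t 4.05 pos [0.5084 0.1493 0.274 ] shift [  4.1 -14.5  23.5] turn [ 0.0145  0.0069 -0.0071] F [-0.7  1.4  0.3] w 0.0
```

apply_moves([
  [[4, -14, 23, 0.015, 0.007, -0.007, 255], [25, 0, 0, 0, 0, 0, 255], [35, 0, 0, 0, 0, 0, 255]],
])

```text
time: 4.35
eef_pos: [0.542, 0.129, 0.2142]
orientation: [0.015, 1.553, -0.016]
force: [0.8, 0.8, -0.9]
width: -0.004
```

Run:
```python
from h import *
togo(.532,.135,.01,np.pi/2-.01)
a=robot.camera("wrist"); b=robot.camera("scene"); c=robot.camera("side")
cv2.imwrite("pics/w1.png",a)
cv2.imwrite("pics/s1.png",np.hstack([cv2.resize(b[110:290,120:320],(400,360)),cv2.resize(c[70:250,180:380],(400,360))]))
```

```text
t 4.35 pos [0.542  0.129  0.2142] shift [203.9   5.9 -13.8] turn [-0.0096  0.0178  0.0007] F [ 0.8  0.8 -0.9] w -0.0
```

View pics/w1.png

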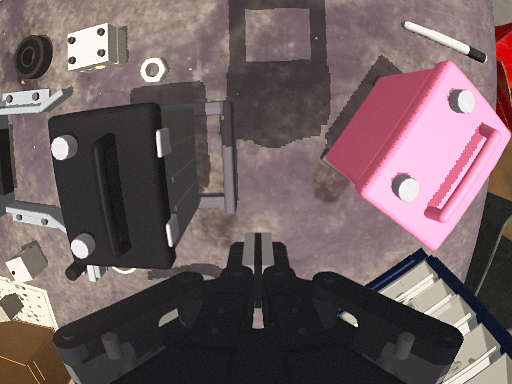

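View pics/s1.png

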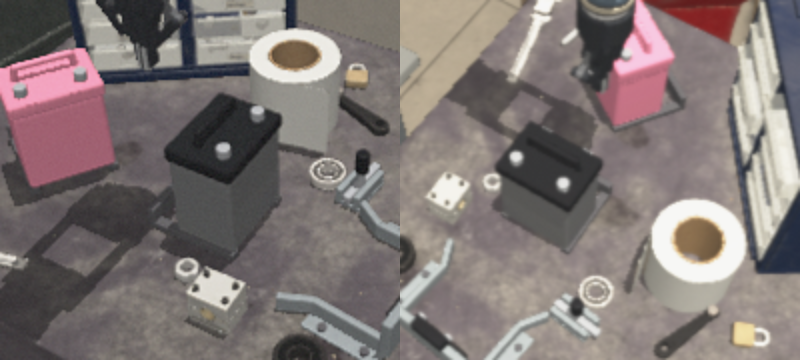

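The wrist view shows that the shut gripper's knuckles stick out about 60–70 mm to each side at (60,340) and (455,340), roughly 80 mm up. Pushing along the tool's y axis would make them hit the case. Instead I push along tool z with the fingers shut and lean the tool sideways by 0.35 rad. That way the camera, which sits behind the tool, clears the pink corner.

apply_moves([
  [[0, 0, 0, 0.145, 0, 0, 255], [0, 0, 0, 0.145, 0, 0, 255], [0, 0, 0, 0.145, 0, 0, 255], [0, 0, 0, 0.145, 0, 0, 255], [0, 0, 0, 0.145, 0, 0, 255]],
])

```text
time: 5.0
eef_pos: [0.5411, 0.132, 0.2206]
orientation: [0.603, 1.469, -0.593]
force: [0.3, -0.6, -0.1]
width: 0.001
```

apply_moves([
  [[0, 0, 0, 0.145, 0, 0, 255], [0, 0, 0, 0.145, 0, 0, 255], [0, 0, 0, 0.145, 0, 0, 255], [0, 0, 0, 0.145, 0, 0, 255], [0, 0, 0, 0.145, 0, 0, 255]],
])

```text
time: 5.5
eef_pos: [0.5444, 0.1352, 0.2324]
orientation: [1.185, 1.209, -1.144]
force: [-0.4, 0.1, -0.1]
width: 0.004
```

```bash
cat >> h.py <<'E'
def togo(x,y,z,th,lean=0):
    st=robot.read_state(); R=Ro.from_rotvec(st["orientation"]).as_matrix()
    w=np.array([x,y,z])-st["eef_pos"]; d=R.T@w*1000
    G=np.array([[0,0,-1.],[np.cos(th),np.sin(th),0],[np.sin(th),-np.cos(th),0]]).T@Ro.from_rotvec([0,0,lean]).as_matrix()
    print("t",round(st["time"],2),"pos",st["eef_pos"],"shift",np.round(d,1),"turn",Ro.from_matrix(R.T@G).as_rotvec(),"F",np.round(st["force"],1),"w",round(st["width"],2))
    print("tool per world mm x,y,z:",R.T[:,0],R.T[:,1],R.T[:,2],"q",st["joints"])
E
python3 - <<'E'
from h import *
togo(.532,.128,.2,-.01,.35)
E
```

```text
t 5.5 pos [0.5444 0.1352 0.2324] shift [ 32.  -13.9   6.4] turn [ 0.0636 -0.0114  0.3154] F [-0.4  0.1 -0.1] w 0.0
tool per world mm x,y,z: [0.0344 0.9979 0.0543] [ 0.0009  0.0543 -0.9985] [-0.9994  0.0344  0.001 ] q [ 0.0445  0.4268  1.6187 -0.0008  1.0616 -0.0095]
```

apply_moves([
  [[8, -4, 1, 0.02, -0.004, 0.11, 255], [8, -4, 1, 0.02, -0.004, 0.11, 255], [8, -4, 1, 0.02, -0.004, 0.1, 255], [0, 0, 0, 0, 0, 0, 255]],
])

```text
time: 5.9
eef_pos: [0.5403, 0.134, 0.2159]
orientation: [1.371, 0.92, -0.93]
force: [0.0, 0.9, -0.1]
width: 0.0
```

Run:
```python
from h import *
togo(.534,.123,.012,-.01,.35)
```

```text
t 5.9 pos [0.5403 0.134  0.2159] shift [187.  -81.5  11.3] turn [ 0.0012 -0.0019 -0.0306] F [ 0.   0.9 -0.1] w 0.0
tool per world mm x,y,z: [ 0.3715  0.9284 -0.0082] [-0.0018 -0.0081 -1.    ] [-0.9284  0.3715 -0.0014] q [ 0.0542  0.353   1.8959 -0.0447  0.5131  0.0974]
```

apply_moves([
  [[30, -13, 1, 0, 0, -0.015, 255], [30, -13, 1, 0, 0, -0.015, 255], [30, -13, 1, 0, 0, 0, 255], [30, -13, 1, 0, 0, 0, 255], [0, 0, 0, 0, 0, 0, 255]],
])

```text
time: 6.4
eef_pos: [0.5498, 0.1324, 0.0939]
orientation: [1.365, 0.931, -0.934]
force: [0.0, -0.1, 0.1]
width: 0.001
```

Run:
```python
from h import *
togo(.534,.123,.014,-.01,.35)
a=robot.camera("wrist"); b=robot.camera("scene"); c=robot.camera("side")
cv2.imwrite("pics/w2.png",a)
cv2.imwrite("pics/s2.png",np.hstack([cv2.resize(b[110:290,120:320],(400,360)),cv2.resize(c[70:250,180:380],(400,360))]))
```

```text
t 6.4 pos [0.5498 0.1324 0.0939] shift [ 68.7 -43.6   9.6] turn [ 0.0059 -0.0037 -0.0206] F [ 0.  -0.1  0.1] w 0.0
tool per world mm x,y,z: [ 0.3622  0.9321 -0.0032] [ 0.0001 -0.0034 -1.    ] [-0.9321  0.3622 -0.0014] q [ 0.048   0.5958  1.9683 -0.0837  0.208   0.1301]
```

View pics/w2.png

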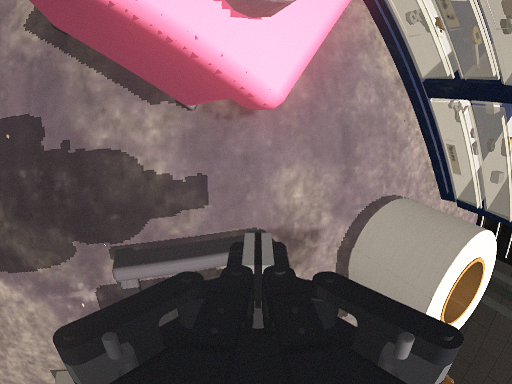

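View pics/s2.png

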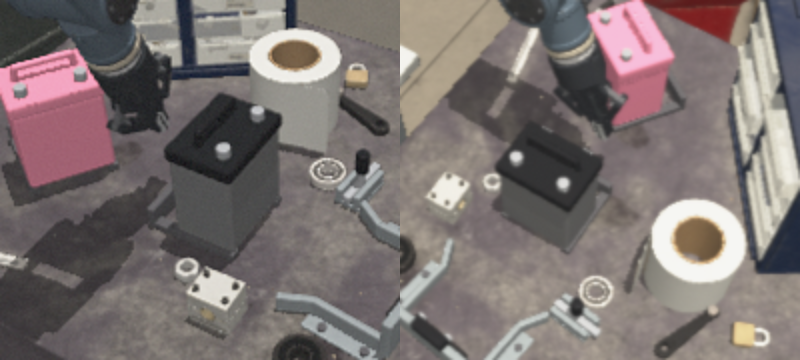

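The wrist camera is clear of the pink box (its corner is at (275,105)), but joint 5 is nearing its 0 limit. I'll lean to the other side instead (+x), which has more room.

apply_moves([
  [[-40, 0, 0, 0, 0, -0.05, 255], [-40, 0, 0, 0, 0, -0.13, 255], [-10, 0, 0, 0, 0, -0.13, 255], [0, 0, 0, 0, 0, -0.13, 255], [0, 0, 0, 0, 0, -0.13, 255]],
])

```text
time: 7.05
eef_pos: [0.5252, 0.1345, 0.1875]
orientation: [1.131, 1.329, -1.323]
force: [-0.7, 0.1, 0.7]
width: -0.001
```

apply_moves([
  [[0, 0, 0, 0, 0, -0.13, 255], [0, 0, 0, 0, 0, 0, 255]],
])

```text
time: 7.25
eef_pos: [0.5311, 0.1349, 0.1942]
orientation: [1.065, 1.418, -1.409]
force: [0.3, 0.2, -0.2]
width: -0.003
```

Run:
```python
from h import *
togo(.530,.126,.1,-.01,-.33)
```

```text
t 7.25 pos [0.5311 0.1349 0.1942] shift [90.8 25.   9.4] turn [ 0.0126 -0.0017 -0.0493] F [ 0.3  0.2 -0.2] w -0.0
tool per world mm x,y,z: [-0.277   0.9609  0.0015] [ 0.0048  0.0029 -1.    ] [-0.9609 -0.277  -0.0054] q [0.0365 0.5865 1.4729 0.0152 1.3625 0.029 ]
```

apply_moves([
  [[28, 8, 3, 0.01, 0, -0.05, 255], [32, 10, 3, 0, 0, 0, 255], [32, 10, 3, 0, 0, 0, 255], [0, 0, 0, 0, 0, 0, 255]],
])

```text
time: 7.65
eef_pos: [0.5332, 0.1275, 0.1052]
orientation: [1.056, 1.434, -1.433]
force: [-1.0, 1.2, -0.3]
width: -0.001
```

Run:
```python
from h import *
togo(.530,.124,.014,-.01,-.33)
a=robot.camera("wrist"); b=robot.camera("scene"); c=robot.camera("side")
cv2.imwrite("pics/w3.png",a)
cv2.imwrite("pics/s3.png",np.hstack([cv2.resize(b[110:290,120:320],(400,360)),cv2.resize(c[70:250,180:380],(400,360))]))
```

```text
t 7.65 pos [0.5332 0.1275 0.1052] shift [87.9 24.6  3.9] turn [ 0.0054 -0.0029 -0.0228] F [-1.   1.2 -0.3] w -0.0
tool per world mm x,y,z: [-0.3023  0.9532 -0.0058] [ 0.006  -0.0042 -1.    ] [-0.9532 -0.3024 -0.0045] q [0.0235 0.7155 1.514  0.014  1.219  0.0218]
```

View pics/w3.png

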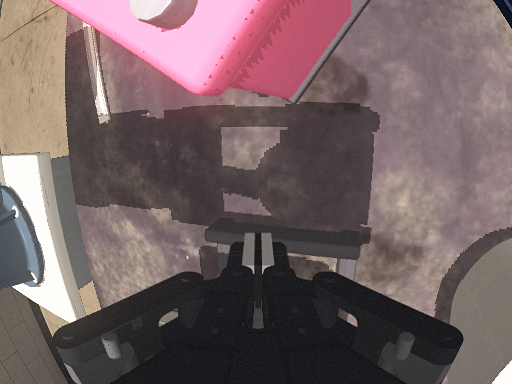

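View pics/s3.png

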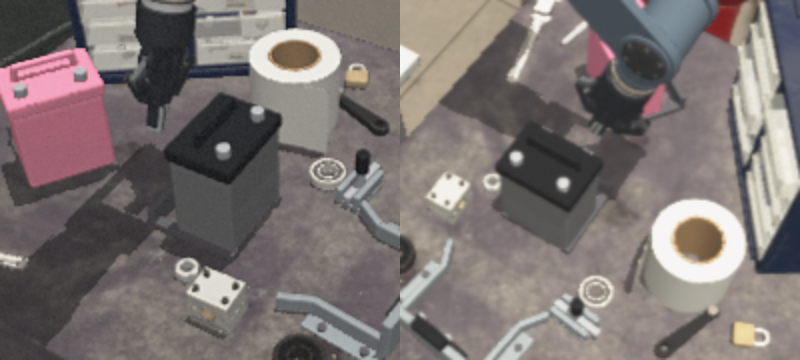

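apply_moves([
  [[25, 7, 1, 0.005, 0, -0.01, 255], [25, 7, 1, 0, 0, -0.01, 255], [15, 4, 1, 0, 0, 0, 255], [10, 3, 0, 0, 0, 0, 255]],
])

```text
time: 8.2
eef_pos: [0.5422, 0.1266, 0.0405]
orientation: [1.065, 1.424, -1.426]
force: [-0.0, 0.7, -0.0]
width: 0.002
```

Run:
```python
from h import *
togo(.530,.124,.014,-.01,-.33)
a=robot.camera("wrist"); cv2.imwrite("pics/w4.png",a)
```

```text
t 8.2 pos [0.5422 0.1266 0.0405] shift [28.8 -4.   2.9] turn [ 0.0028 -0.0038 -0.0354] F [-0.   0.7 -0. ] w 0.0
tool per world mm x,y,z: [-0.2903  0.9569 -0.0085] [ 0.0068 -0.0069 -1.    ] [-0.9569 -0.2903 -0.0045] q [0.0216 0.8138 1.5222 0.0147 1.0999 0.0209]
```

View pics/w4.png

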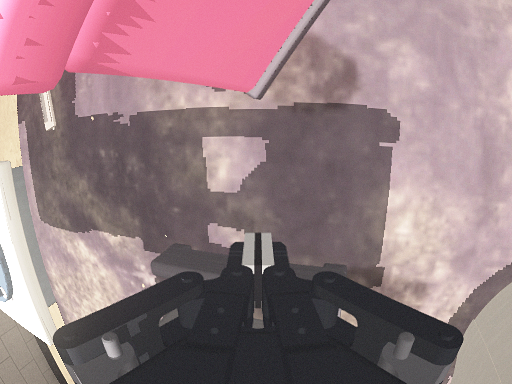

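apply_moves([
  [[15, 0, 0, 0, 0, -0.02, 255], [11, -3, 0, 0, 0, -0.01, 255], [0, 0, 5, 0, 0, 0, 255]],
])

```text
time: 8.55
eef_pos: [0.531, 0.1225, 0.0153]
orientation: [1.047, 1.447, -1.448]
force: [0.5, -0.6, -0.9]
width: 0.002
```

Run:
```python
from h import *
togo(.535,.112,.015,-.01,-.33)
```

```text
t 8.55 pos [0.531  0.1225 0.0153] shift [-1.1  3.9 10.4] turn [ 0.0039 -0.0039 -0.0042] F [ 0.5 -0.6 -0.9] w 0.0
tool per world mm x,y,z: [-0.32    0.9474 -0.0076] [ 0.0071 -0.0056 -1.    ] [-0.9474 -0.3201 -0.0049] q [0.0149 0.8543 1.5353 0.0134 1.0776 0.0134]
```

Now I ease into contact.

apply_moves([
  [[-1, 3, 5, 0, 0, 0, 255], [0, 0, 4, 0, 0, 0, 255], [0, 0, 3, 0, 0, 0, 255], [0, 0, 3, 0, 0, 0, 255]],
])

```text
time: 8.95
eef_pos: [0.5352, 0.1074, 0.0154]
orientation: [1.052, 1.447, -1.446]
force: [0.2, 2.8, -3.0]
width: 0.003
```

apply_moves([
  [[0, 0, 4, 0, 0, 0, 255], [0, 0, 4, 0, 0, 0, 255], [0, 0, 4, 0, 0, 0, 255]],
])

```text
time: 9.25
eef_pos: [0.5354, 0.0956, 0.0154]
orientation: [1.055, 1.447, -1.445]
force: [0.4, 4.1, -1.2]
width: -0.001
```

apply_moves([
  [[0, 0, 6, 0, 0, 0, 255], [0, 0, 6, 0, 0, 0, 255], [0, 0, 6, 0, 0, 0, 255], [0, 0, 6, 0, 0, 0, 255], [0, 0, 6, 0, 0, 0, 255]],
])

```text
time: 9.75
eef_pos: [0.5346, 0.0636, 0.0153]
orientation: [1.055, 1.448, -1.445]
force: [0.6, 3.9, -1.4]
width: -0.002
```

Run:
```python
from h import *
togo(.53,.03,.015,-.01,-.33)
b=robot.camera("scene"); c=robot.camera("side"); a=robot.camera("wrist"); cv2.imwrite("pics/w5.png",a)
cv2.imwrite("pics/s5.png",np.hstack([cv2.resize(b[130:310,180:380],(400,360)),cv2.resize(c[100:280,140:340],(400,360))]))
```

```text
t 9.75 pos [0.5346 0.0636 0.0153] shift [ 1.3 -4.1 33.6] turn [ 0.0019 -0.0104 -0.007 ] F [ 0.6  3.9 -1.4] w -0.0
tool per world mm x,y,z: [-0.3173  0.9482 -0.0115] [ 0.0136 -0.0076 -0.9999] [-0.9482 -0.3174 -0.0104] q [-0.0823  0.8493  1.5511 -0.0144  1.0642 -0.0634]
```

View pics/s5.png

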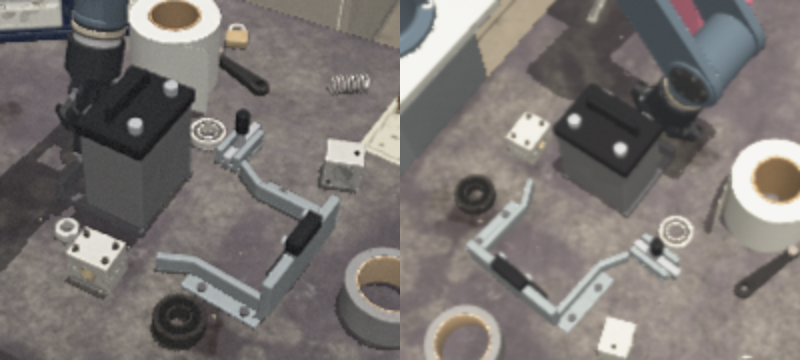

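View pics/w5.png

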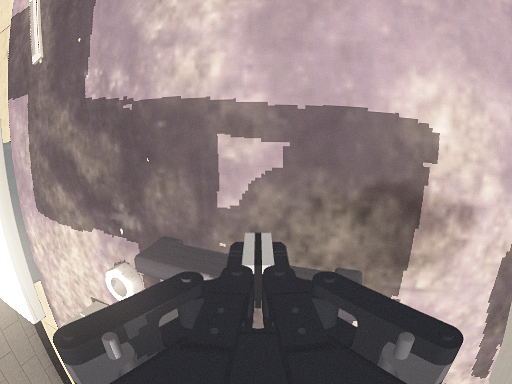

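apply_moves([
  [[0, 0, -10, 0, 0, 0, 255], [0, 0, -8, 0, 0, 0, 255], [-25, -8, 0, 0, 0, 0.05, 255], [-25, 0, 0, 0, 0, 0.14, 0], [0, 0, 0, 0, 0, 0.14, 0]],
])

```text
time: 10.4
eef_pos: [0.5478, 0.0812, 0.0661]
orientation: [1.228, 1.194, -1.196]
force: [0.1, -0.2, -1.0]
width: 0.331
```

Run:
```python
from h import *
togo(.533,.085,.05,-.04,0)
b=robot.camera("scene"); c=robot.camera("side"); a=robot.camera("wrist"); cv2.imwrite("pics/w6.png",a)
cv2.imwrite("pics/s6.png",cv2.resize(b[150:280,190:340],(600,520),interpolation=cv2.INTER_CUBIC)); cv2.imwrite("pics/d6.png",cv2.resize(c[130:260,160:310],(600,520),interpolation=cv2.INTER_CUBIC))
```

```text
t 10.4 pos [0.5478 0.0812 0.0661] shift [ 15.8 -15.2  -3.6] turn [ 0.0329 -0.0054 -0.0215] F [ 0.1 -0.2 -1. ] w 0.33
tool per world mm x,y,z: [ 0.0216  0.9997 -0.0071] [ 0.0048 -0.0072 -1.    ] [-0.9998  0.0216 -0.005 ] q [-0.0579  0.6732  1.7572  0.0096  0.69   -0.0581]
```

View pics/s6.png

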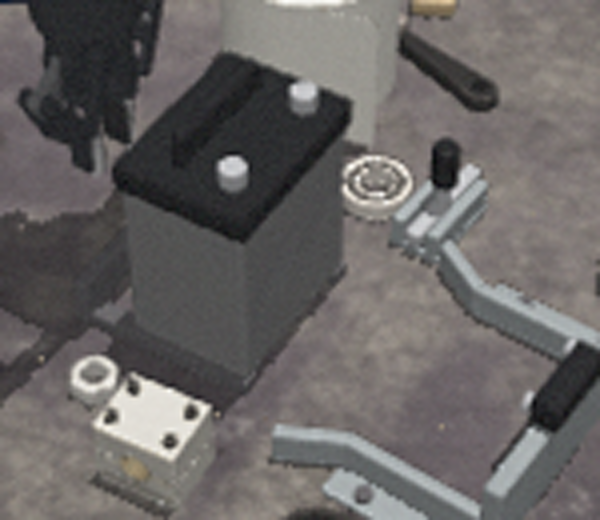

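View pics/d6.png

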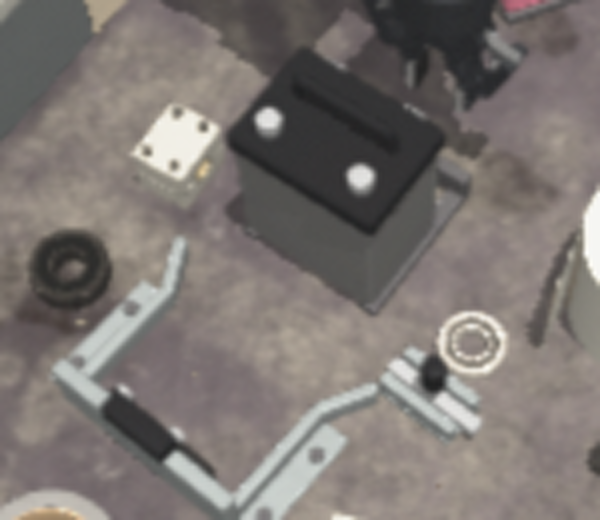

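View pics/w6.png

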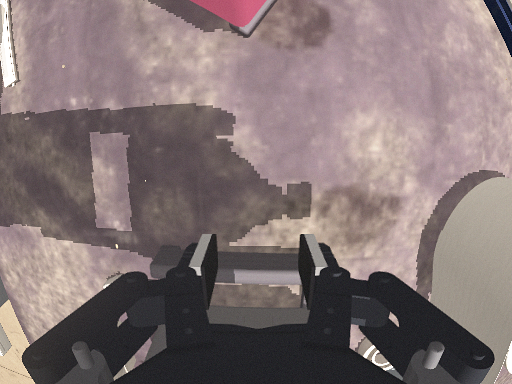

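Run:
```python
from h import *
S=lambda u,v:("scene",np.array([u/4+190,v/4+150]))
D=lambda u,v:("side",np.array([u/4+160,v/4+130]))
H=lambda a,b:(lambda p:(a*65,b*48,152))
box=[(*S(245,240),(-64,-47,150)),(*S(115,175),(-65,47,152)),(*S(222,55),(65,48,152)),(*S(352,102),(64,-48,152)),
(*D(230,138),(-65,-48,152)),(*D(303,50),(-65,48,152)),(*D(442,140),(65,48,152)),(*D(370,230),(65,-48,150)),
(*D(470,183),(65,90,35)),(*S(248,388),(-62,-45,5)),(*S(345,270),(62,-45,5)),(*D(374,310),(62,-45,5)),(*D(240,222),(-62,-45,5))]
pb,r=fit(box,[.52,-.03,-.03]); print("box",pb); print(r); np.save("pb.npy",pb)
pd=np.load("pd.npy")
c,s=np.cos(pd[2]),np.sin(pd[2]); d=pb[:2]-pd[:2]; print("box in dock",c*d[0]+s*d[1],-s*d[0]+c*d[1],pb[2]-pd[2])
print("bar",tf(pb,[0,90,20]))
```

```text
box [ 0.5244 -0.0408 -0.0264]
[[-0.3988 -2.1407]
 [-1.3666 -0.5352]
 [ 0.8345 -0.1476]
 [ 0.4919  0.8121]
 [-2.4245  0.6887]
 [-0.9207 -0.5736]
 [ 1.1561 -1.3625]
 [ 0.0064  1.0718]
 [ 0.2123 -2.7024]
 [-0.2349  0.3259]
 [-0.3302 -0.3794]
 [-0.8808  1.0593]
 [ 0.6062  2.8595]]
box in dock -0.013124857809083977 0.17169373552304013 0.07993742650037924
bar [[0.5268 0.0492 0.02  ]]
```

apply_moves([
  [[0, -10, 0, 0.02, -0.005, -0.02, 0], [0, -10, 0, 0, 0, 0, 0], [10, 0, 0, 0, 0, 0, 0], [10, 0, 0, 0, 0, 0, 0], [0, 0, 0, 0, 0, 0, 0]],
])

```text
time: 11.05
eef_pos: [0.523, 0.082, 0.0404]
orientation: [1.219, 1.213, -1.247]
force: [0.6, -0.0, 0.5]
width: 1.003
```

Run:
```python
from h import *
togo(.528,.076,.006,-.026,0)
a=robot.camera("wrist"); cv2.imwrite("pics/w7.png",a)
```

```text
t 11.05 pos [0.523  0.082  0.0404] shift [34.2  6.   5.9] turn [-0.0024  0.0003  0.0233] F [ 0.6 -0.   0.5] w 1.0
tool per world mm x,y,z: [-0.0233  0.9993 -0.0284] [ 0.0003 -0.0284 -0.9996] [-0.9997 -0.0233  0.0003] q [-0.0552  0.7107  1.7947 -0.0015  0.6595 -0.0256]
```

View pics/w7.png

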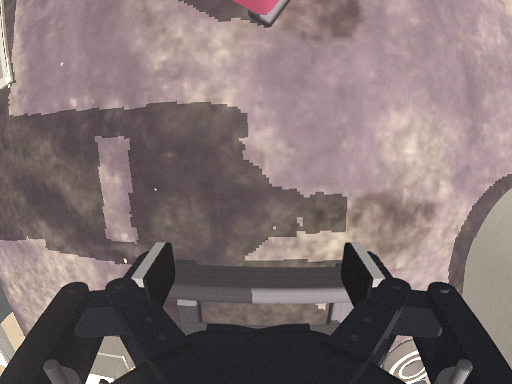

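apply_moves([
  [[15, 2, 1, 0, 0, 0.02, 0], [12, 2, 1, 0, 0, 0, 0], [6, 1, 1, 0, 0, 0, 0], [0, 0, 0, 0, 0, 0, 0]],
])

```text
time: 11.5
eef_pos: [0.5299, 0.0783, 0.0055]
orientation: [1.229, 1.196, -1.232]
force: [0.6, -0.0, 0.1]
width: 0.996
```

Run:
```python
from h import *
togo(.528,.066,.006,-.026,0)
```

```text
t 11.5 pos [0.5299 0.0783 0.0055] shift [-0.5 -1.6 12.3] turn [-0.0029  0.0004  0.0015] F [ 0.6 -0.   0.1] w 1.0
tool per world mm x,y,z: [-0.0015  0.9996 -0.0289] [-0.0003 -0.0289 -0.9996] [-1.     -0.0015  0.0004] q [-0.0618  0.7752  1.8023 -0.0008  0.5656 -0.0322]
```

apply_moves([
  [[0, 0, 5, 0, 0, 0, 0], [0, 0, 5, 0, 0, 0, 0], [0, 0, 4, 0, 0, 0, 0], [0, 0, 4, 0, 0, 0, 0], [0, 0, 4, 0, 0, 0, 0]],
])

```text
time: 12.0
eef_pos: [0.5296, 0.0556, 0.0064]
orientation: [1.231, 1.196, -1.231]
force: [0.0, 3.4, -2.0]
width: 1.001
```

apply_moves([
  [[0, 0, 5, 0.004, 0, 0, 0], [0, 0, 5, 0.004, 0, 0, 0], [0, 0, 5, 0.004, 0, 0, 0], [0, 0, 5, 0.004, 0, 0, 0], [0, 0, 5, 0.004, 0, 0, 0]],
])

```text
time: 12.5
eef_pos: [0.5285, 0.0294, 0.0063]
orientation: [1.247, 1.187, -1.246]
force: [1.3, 3.4, -2.9]
width: 0.996
```

Run:
```python
from h import *
togo(.5297,-.1114,.006,-.106,0)
a=robot.camera("wrist"); cv2.imwrite("pics/w8.png",a)
b=robot.camera("scene"); c=robot.camera("side")
cv2.imwrite("pics/s8.png",np.hstack([cv2.resize(b[130:310,180:380],(400,360)),cv2.resize(c[100:280,140:340],(400,360))]))
```

```text
t 12.5 pos [0.5285 0.0294 0.0063] shift [  0.1   8.3 140.5] turn [ 0.0551 -0.0017  0.0009] F [ 1.3  3.4 -2.9] w 1.0
tool per world mm x,y,z: [-0.0007  0.9987 -0.0508] [ 0.0017 -0.0508 -0.9987] [-1.     -0.0008 -0.0017] q [-0.1567  0.77    1.8191  0.0031  0.5535 -0.1084]
```

View pics/s8.png

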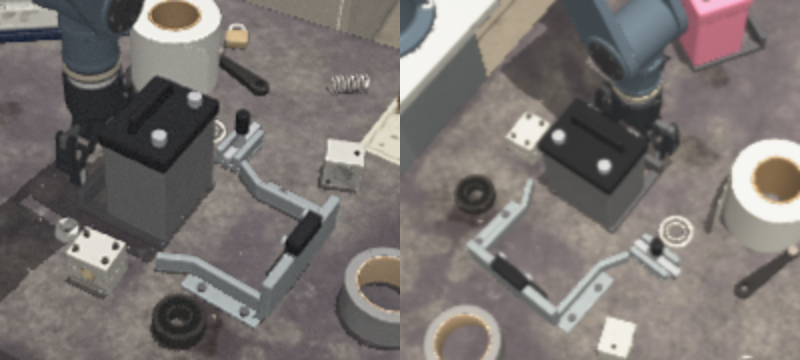

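View pics/w8.png

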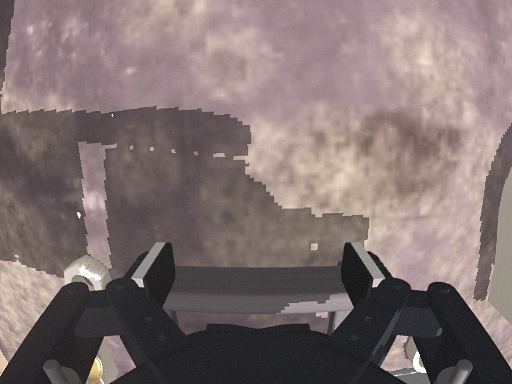

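apply_moves([
  [[0, 0.5, 6, 0.004, 0, 0, 0], [0, 0.5, 6, 0.004, 0, 0, 0], [0, 0.5, 6, 0.004, 0, 0, 0], [0, 0.5, 6, 0.004, 0, 0, 0], [0, 0.5, 6, 0.004, 0, 0, 0]],
])

```text
time: 13.15
eef_pos: [0.529, -0.0019, 0.0066]
orientation: [1.263, 1.177, -1.261]
force: [0.1, 4.8, -1.5]
width: 1.0
```

apply_moves([
  [[0, 0.5, 6, 0.004, 0, 0, 0], [0, 0.5, 6, 0.004, 0, 0, 0], [0, 0.5, 6, 0.004, 0, 0, 0], [0, 0.5, 6, 0.004, 0, 0, 0], [0, 0.5, 6, 0.004, 0, 0, 0]],
])

```text
time: 13.65
eef_pos: [0.5311, -0.0338, 0.0068]
orientation: [1.284, 1.163, -1.275]
force: [0.6, 3.7, -1.4]
width: 0.996
```

Run:
```python
from h import *
togo(.5297,-.1114,.006,-.106,0)
b=robot.camera("scene"); c=robot.camera("side")
cv2.imwrite("pics/s9.png",np.hstack([cv2.resize(b[140:300,200:350],(400,427),interpolation=cv2.INTER_CUBIC),cv2.resize(c[110:270,150:300],(400,427),interpolation=cv2.INTER_CUBIC)]))
```

```text
t 13.65 pos [ 0.5311 -0.0338  0.0068] shift [ 0.6  6.  77.3] turn [ 0.0103 -0.0038 -0.003 ] F [ 0.6  3.7 -1.4] w 1.0
tool per world mm x,y,z: [ 0.0034  0.9954 -0.0956] [ 0.0035 -0.0956 -0.9954] [-1.      0.003  -0.0038] q [-0.2762  0.77    1.8146  0.0081  0.5547 -0.1873]
```

View pics/s9.png

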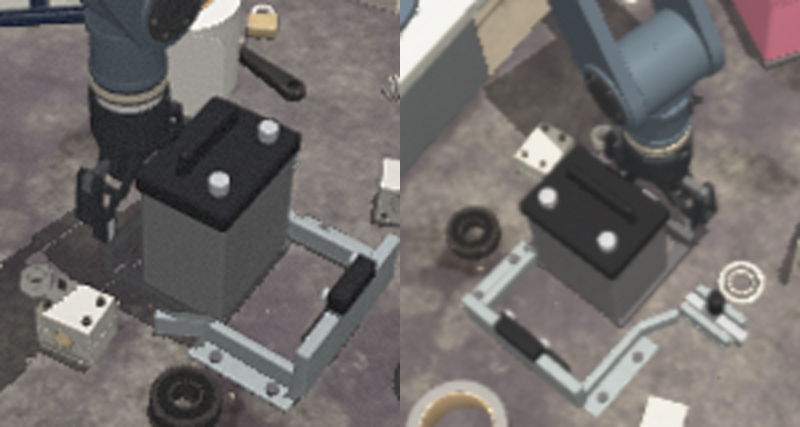

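apply_moves([
  [[0, 0.8, 5, 0.003, 0, 0, 0], [0, 0.8, 5, 0.003, 0.001, 0, 0], [0, 0.8, 5, 0.002, 0, 0, 0], [0, 0.5, 5, 0, 0, 0, 0], [0, 0.5, 5, 0, 0, 0, 0]],
])

```text
time: 14.25
eef_pos: [0.5308, -0.0604, 0.0069]
orientation: [1.291, 1.161, -1.282]
force: [0.1, 4.9, 0.5]
width: 0.997
```

apply_moves([
  [[0, 0.5, 5, 0.001, 0, 0, 0], [0, 0.5, 5, 0.001, 0, 0, 0], [0, 0.5, 5, 0, 0, 0, 0], [0, 0.5, 5, 0, 0, 0, 0]],
])

```text
time: 14.65
eef_pos: [0.5301, -0.0819, 0.0068]
orientation: [1.293, 1.161, -1.285]
force: [0.8, 5.5, 0.6]
width: 0.998
```

Run:
```python
from h import *
togo(.5297,-.1114,.006,-.106,0)
b=robot.camera("scene"); c=robot.camera("side")
cv2.imwrite("pics/s10.png",np.hstack([cv2.resize(b[140:300,200:350],(400,427),interpolation=cv2.INTER_CUBIC),cv2.resize(c[110:270,150:300],(400,427),interpolation=cv2.INTER_CUBIC)]))
```

```text
t 14.65 pos [ 0.5301 -0.0819  0.0068] shift [ 0.7  2.7 29.4] turn [-0.0013 -0.0061 -0.0001] F [0.8 5.5 0.6] w 1.0
tool per world mm x,y,z: [ 0.0007  0.9942 -0.1071] [ 0.006  -0.1071 -0.9942] [-1.      0.0001 -0.0061] q [-0.3651  0.7729  1.8012  0.0109  0.5691 -0.267 ]
```

View pics/s10.png

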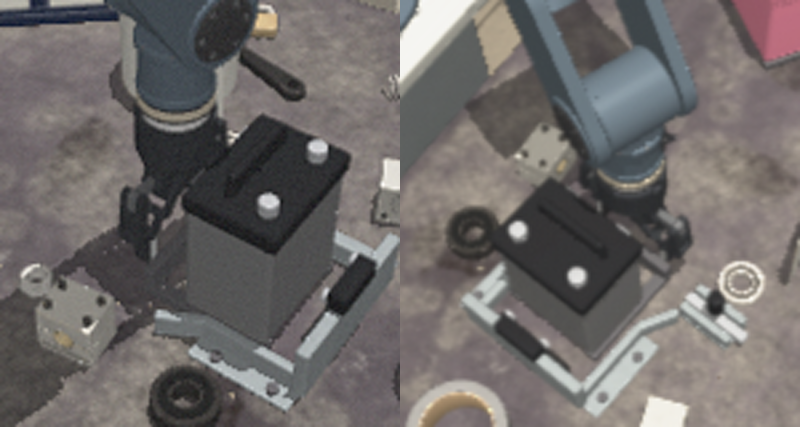

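apply_moves([
  [[0, 0.3, 5, 0, 0.003, 0, 0], [0, 0.3, 5, 0, 0.003, 0, 0], [0, 0.3, 5, 0, 0, 0, 0], [0, 0, 4, 0, 0, 0, 0]],
])

```text
time: 15.15
eef_pos: [0.5287, -0.1012, 0.0069]
orientation: [1.298, 1.166, -1.281]
force: [-0.3, 5.7, 0.3]
width: 0.997
```

apply_moves([
  [[0, 0, 4, 0, 0, 0, 0], [0, 0, 3, 0, 0, 0, 0]],
])

```text
time: 15.35
eef_pos: [0.5279, -0.1083, 0.0069]
orientation: [1.298, 1.167, -1.281]
force: [1.2, 4.9, 0.5]
width: 1.005
```

apply_moves([
  [[0, 0, 2, 0, 0, 0, 0], [0, 0, 2, 0, 0, 0, 0]],
])

```text
time: 15.55
eef_pos: [0.528, -0.1085, 0.007]
orientation: [1.305, 1.169, -1.28]
force: [3.6, 15.0, 1.4]
width: 0.995
```

apply_moves([
  [[0, 0, 3, 0, 0, 0, 0], [0, 0, 3, 0, 0, 0, 0], [0, 0, 3, 0, 0, 0, 0]],
])

```text
time: 15.85
eef_pos: [0.5282, -0.1082, 0.0071]
orientation: [1.314, 1.177, -1.274]
force: [5.9, 16.5, 2.7]
width: 0.999
```

Run:
```python
from h import *
togo(.5297,-.1114,.006,-.106,0)
b=robot.camera("scene"); c=robot.camera("side"); a=robot.camera("wrist"); cv2.imwrite("pics/w11.png",a)
cv2.imwrite("pics/s11.png",np.hstack([cv2.resize(b[150:300,225:365],(400,428),interpolation=cv2.INTER_CUBIC),cv2.resize(c[140:270,155:277],(400,427),interpolation=cv2.INTER_CUBIC)]))
```

```text
t 15.85 pos [ 0.5282 -0.1082  0.0071] shift [1.  1.9 3. ] turn [-0.0044 -0.031   0.0005] F [ 5.9 16.5  2.7] w 1.0
tool per world mm x,y,z: [ 0.0029  0.9939 -0.1102] [ 0.0309 -0.1102 -0.9934] [-0.9995 -0.0005 -0.031 ] q [-0.426   0.7748  1.7916  0.053   0.586  -0.3599]Traceback (most recent call last):
  File "<stdin>", line 4, in <module>
    return _nx.concatenate(arrs, 1, dtype=dtype, casting=casting)
           ~~~~~~~~~~~~~~~^^^^^^^^^^^^^^^^^^^^^^^^^^^^^^^^^^^^^^^
ValueError: all the input array dimensions except for the concatenation axis must match exactly, but along dimension 0, the array at index 0 has size 428 and the array at index 1 has size 427
```

View pics/w11.png

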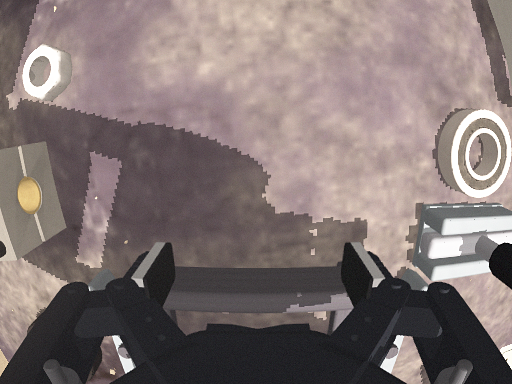

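apply_moves([
  [[0, 0, -8, 0, -0.015, 0, 0], [0, 0, -12, 0, -0.015, 0, 0], [-20, 0, -15, 0, 0, 0, 0]],
])

```text
time: 16.3
eef_pos: [0.5326, -0.0755, 0.0262]
orientation: [1.286, 1.154, -1.291]
force: [-0.5, -0.0, 1.1]
width: 1.002
```

Run:
```python
from h import *
togo(.5297,-.1114,.006,-.106,0)
b=robot.camera("scene"); c=robot.camera("side"); a=robot.camera("wrist"); cv2.imwrite("pics/w12.png",a)
pd=np.load("pd.npy")
g1=[[-95,80,25],[-72,40,25],[-72,-45,25],[72,-45,25],[72,40,25],[95,80,25]]
lid=[[a*65,b*48,152] for a,b in((-1,-1),(1,-1),(1,1),(-1,1))]
bar=[[a*65,b,35] for a,b in((-1,78),(1,78),(1,90),(-1,90))]
for n,im,(x0,y0,x1,y1) in [("scene",b,(220,140,370,290)),("side",c,(150,120,300,270))]:
    im=cv2.resize(im[y0:y1,x0:x1],None,fx=4,fy=4,interpolation=cv2.INTER_CUBIC)
    for L,cl,col in [(lid,1,(0,255,0)),(bar,1,(0,255,255)),(g1,0,(0,0,255))]:
        q=((proj(n,tf(pd,L))-[x0,y0])*4).astype(np.int32); cv2.polylines(im,[q],bool(cl),col,1)
    cv2.imwrite(f"pics/{n}12.png",im)
```

```text
t 16.3 pos [ 0.5326 -0.0755  0.0262] shift [20.3  1.1 35.9] turn [-0.0032  0.0033  0.0004] F [-0.5 -0.   1.1] w 1.0
tool per world mm x,y,z: [-0.0007  0.994  -0.109 ] [-0.0033 -0.109  -0.994 ] [-1.     -0.0004  0.0033] q [-0.3468  0.7378  1.7938 -0.0058  0.6096 -0.2328]
```

View pics/scene12.png

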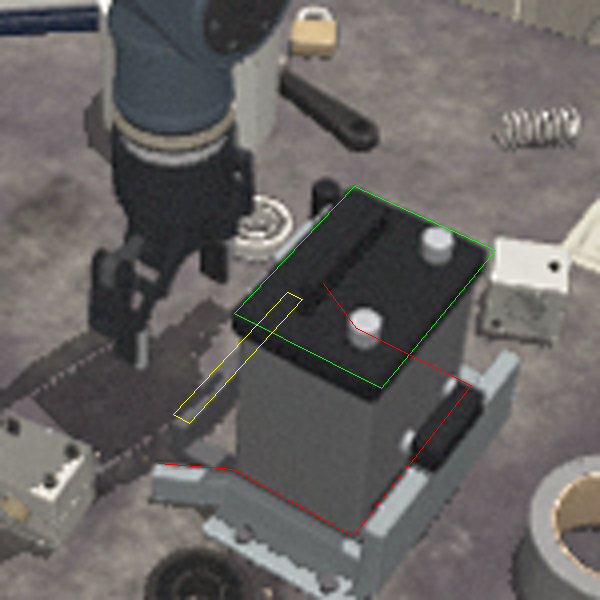

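View pics/side12.png

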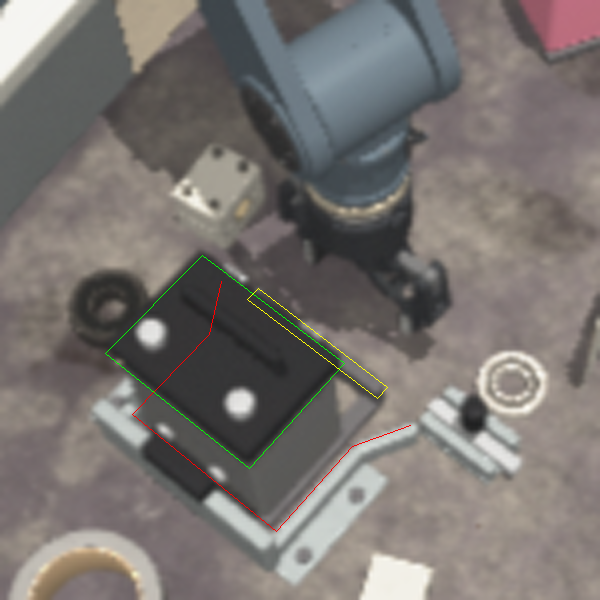

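View pics/w12.png

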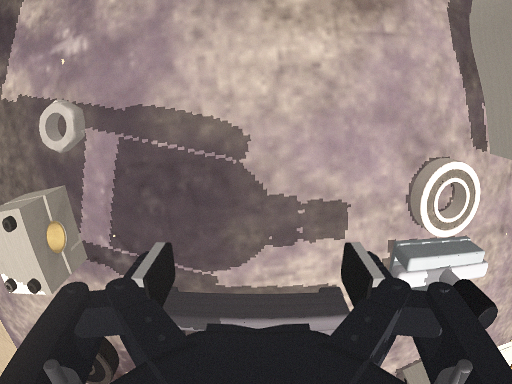

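The overlays put the box lid on the predicted home outline, and the contact force jumped from 5 to 16 N at the stop. The box is home and upright. Now I lift clear and go to the outer side of the bolt knob.

apply_moves([
  [[-30, 0, -10, 0, 0, 0, 255], [-40, 0, 0, 0, 0, 0, 255], [-40, 0, 0, 0, 0, 0, 255], [0, 25, 0, 0, 0, 0, 255], [0, 40, 0, 0, 0, 0, 255]],
])

```text
time: 16.95
eef_pos: [0.5955, -0.0775, 0.139]
orientation: [1.283, 1.153, -1.296]
force: [0.4, 1.2, -1.1]
width: 0.146
```

Run:
```python
from h import *
pd=np.load("pd.npy")
t=tf(pd,[178,104,0])[0]; print(t, tf(pd,[pd[3]*-1000+138,104,57]))
for n in ["scene","side"]:
    robot.camera(n)
    for d in robot.mark_of(n,"bolt_knob"): print(n,d["uv"],d["confidence"],onz(n,d["uv"],.057))
togo(t[0],t[1],.13,pd[2],0)
```

```text
[ 0.7073 -0.1283  0.    ] [[ 0.6627 -0.1236  0.057 ]]
scene [302.0, 190.1] 0.56 [ 0.666  -0.1238  0.057 ]
side [269.3, 222.6] 0.52 [ 0.6637 -0.1176  0.057 ]
t 17.15 pos [ 0.5968 -0.0776  0.1376] shift [  7.5 115.4  38.3] turn [-0.0035  0.0065  0.0029] F [ 0.2  0.2 -0.5] w -0.01
tool per world mm x,y,z: [-0.0036  0.994  -0.1096] [-0.0061 -0.1096 -0.994 ] [-1.     -0.0029  0.0065] q [-0.3114  0.6153  1.5742 -0.0085  0.9537 -0.1966]
```

apply_moves([
  [[0, 40, 0, 0, 0.006, 0, 255], [0, 40, 12, 0, 0, 0, 255], [0, 35, 15, 0, 0, 0, 255], [0, 0, 10, 0, 0, 0, 255], [0, 0, 0, 0, 0, 0, 255]],
])

```text
time: 17.65
eef_pos: [0.6961, -0.1286, 0.1274]
orientation: [1.28, 1.179, -1.31]
force: [0.1, -0.6, 0.3]
width: -0.0
```

Run:
```python
from h import *
pd=np.load("pd.npy")
t=tf(pd,[178,104,0])[0]
togo(t[0],t[1],.045,pd[2],0)
cv2.imwrite("pics/w13.png",robot.camera("wrist"))
```

```text
t 17.65 pos [ 0.6961 -0.1286  0.1274] shift [82.1 13.5 -1.3] turn [-0.0049 -0.0025  0.0289] F [ 0.1 -0.6  0.3] w -0.0
tool per world mm x,y,z: [-0.0284  0.9934 -0.111 ] [ 0.0056 -0.1109 -0.9938] [-0.9996 -0.0289 -0.0024] q [-0.3384  0.7634  1.2638 -0.0046  1.1431 -0.2252]
```

View pics/w13.png

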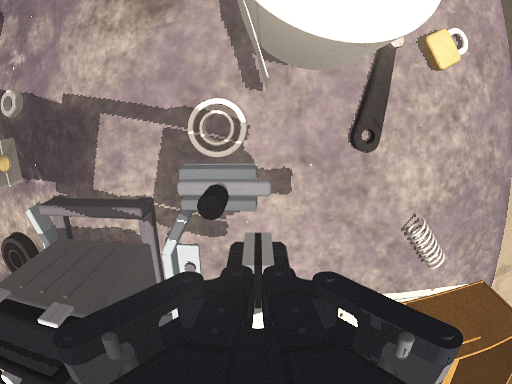

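apply_moves([
  [[0, 12, 0, 0, 0, 0.029, 255], [25, 2, 0, 0, 0, 0, 255], [25, 0, 0, 0, 0, 0, 255], [20, 0, 0, 0, 0, 0, 255], [10, 0, 0, 0, 0, 0, 255]],
])

```text
time: 18.2
eef_pos: [0.7085, -0.1265, 0.0476]
orientation: [1.295, 1.153, -1.283]
force: [-1.0, 0.5, -0.0]
width: -0.001
```

Run:
```python
from h import *
pd=np.load("pd.npy")
t=tf(pd,[98,104,0])[0]
togo(t[0],t[1],.045,pd[2],0)
cv2.imwrite("pics/w14.png",robot.camera("wrist"))
```

```text
t 18.2 pos [ 0.7085 -0.1265  0.0476] shift [  2.1 -81.    2.3] turn [-0.0039 -0.0036 -0.0063] F [-1.   0.5 -0. ] w -0.0
tool per world mm x,y,z: [ 0.0067  0.9939 -0.1099] [ 0.0029 -0.11   -0.9939] [-1.      0.0063 -0.0037] q [-0.3336  0.8628  1.2962  0.006   0.9773 -0.2268]
```

View pics/w14.png

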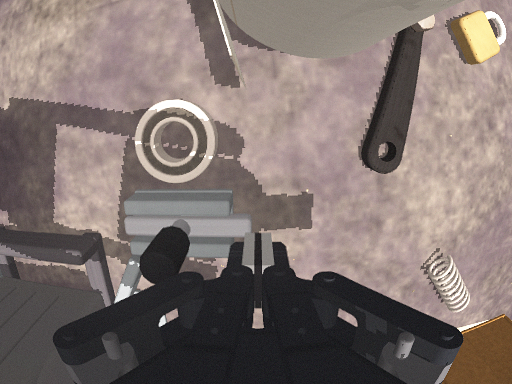

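apply_moves([
  [[1, -6, 0, 0, 0, 0, 255], [1, -6, 0, 0, 0, 0, 255], [0, -6, 0, 0, 0, 0, 255], [0, -6, 0, 0, 0, 0, 255], [0, -6, 0, 0, 0, 0, 255]],
])

```text
time: 18.75
eef_pos: [0.6782, -0.1225, 0.0477]
orientation: [1.297, 1.148, -1.279]
force: [1.2, -0.1, -0.4]
width: 0.004
```

apply_moves([
  [[0, -6, 0, 0, 0, 0, 255], [0, -6, 0, 0, 0, 0, 255], [0, -6, 0, 0, 0, 0, 255]],
])

```text
time: 19.05
eef_pos: [0.6606, -0.1209, 0.049]
orientation: [1.299, 1.143, -1.276]
force: [2.0, 0.3, -1.2]
width: 0.0
```

Run:
```python
from h import *
pd=np.load("pd.npy")
t=tf(pd,[98,104,0])[0]
togo(t[0],t[1],.045,pd[2],0)
cv2.imwrite("pics/w15.png",robot.camera("wrist"))
```

```text
t 19.05 pos [ 0.6606 -0.1209  0.049 ] shift [  3.5 -32.9   2.6] turn [-0.0034 -0.0022 -0.0174] F [ 2.   0.3 -1.2] w 0.0
tool per world mm x,y,z: [ 0.0175  0.9938 -0.1095] [ 0.0003 -0.1095 -0.994 ] [-0.9998  0.0174 -0.0022] q [-0.3498  0.807   1.4447  0.0082  0.8736 -0.2452]
```

View pics/w15.png

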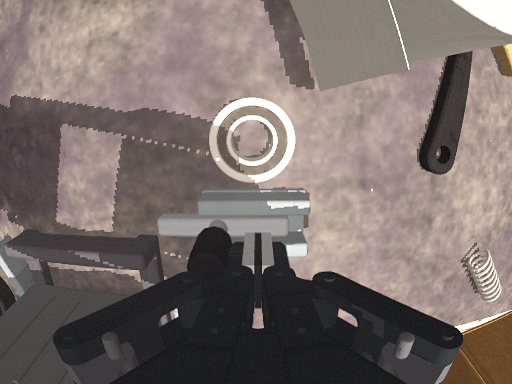

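apply_moves([
  [[1, -6, 0, 0, 0, 0, 255], [1, -6, 0, 0, 0, 0, 255], [0, -4, 0, 0, 0, 0, 255]],
])

```text
time: 19.4
eef_pos: [0.6436, -0.1193, 0.0476]
orientation: [1.299, 1.142, -1.275]
force: [2.2, -0.3, 0.2]
width: -0.003
```

apply_moves([
  [[0, -4, 0, 0, 0, 0, 255], [0, -3, 0, 0, 0, 0, 255]],
])

```text
time: 19.6
eef_pos: [0.6395, -0.1189, 0.048]
orientation: [1.303, 1.134, -1.27]
force: [10.9, 1.2, -5.7]
width: 0.001
```

apply_moves([
  [[0, -3, 0, 0, 0, 0, 255], [0, -3, 0, 0, 0, 0, 255]],
])

```text
time: 19.8
eef_pos: [0.64, -0.1191, 0.0482]
orientation: [1.31, 1.12, -1.26]
force: [7.5, 1.0, -3.5]
width: -0.002
```

apply_moves([
  [[0, 8, 0, 0, 0, 0.03, 255], [0, 15, 0, 0, 0, 0, 255], [-30, 0, 0, 0, 0, 0, 255], [-45, 0, 0, 0, 0, 0, 255], [-45, 0, 0, 0, 0, 0, 255]],
])

```text
time: 20.3
eef_pos: [0.6447, -0.1179, 0.1604]
orientation: [1.314, 1.126, -1.257]
force: [0.8, -0.1, -0.1]
width: -0.001
```

apply_moves([
  [[-45, 0, -30, 0, 0, 0, 255], [-20, 0, -45, 0, 0, 0, 255], [0, 0, -45, 0, 0, 0, 255], [0, 0, 0, 0, 0, 0, 255]],
])

```text
time: 20.7
eef_pos: [0.6548, -0.0002, 0.2316]
orientation: [1.318, 1.119, -1.258]
force: [-0.5, -0.2, -0.6]
width: -0.003
```

Run:
```python
from h import *
b=robot.camera("scene"); c=robot.camera("side"); a=robot.camera("wrist"); cv2.imwrite("pics/w16.png",a)
pd=np.load("pd.npy"); print(robot.read_state()["eef_pos"],robot.read_state()["force"])
lid=[[a*65,b*48,152] for a,b in((-1,-1),(1,-1),(1,1),(-1,1))]
bar=[[a*65,b,35] for a,b in((-1,78),(1,78),(1,90),(-1,90))]
for n,im,(x0,y0,x1,y1) in [("scene",b,(220,140,370,290)),("side",c,(150,120,300,270))]:
    for d in robot.mark_of(n,"bolt_knob"): 
        P=onz(n,d["uv"],.057); dd=P[:2]-pd[:2]; cs,s=np.cos(pd[2]),np.sin(pd[2]); print(n,d["confidence"],"travel",.138-(cs*dd[0]+s*dd[1]))
    im=cv2.resize(im[y0:y1,x0:x1],None,fx=4,fy=4,interpolation=cv2.INTER_CUBIC)
    for L,cl,col in [(lid,1,(0,255,0)),(bar,1,(0,255,255)),([[88,104,40],[88,104,74]],0,(0,0,255))]:
        q=((proj(n,tf(pd,L))-[x0,y0])*4).astype(np.int32); cv2.polylines(im,[q],bool(cl),col,1)
    cv2.imwrite(f"pics/{n}16.png",im)
```

```text
[ 0.655  -0.0056  0.2303] [ 0.2078 -0.1323 -0.7629]
scene 0.63 travel 0.18203924379885772
scene 0.5 travel 0.3207451179116851
scene 0.39 travel 0.057434322366756524
scene 0.33 travel 0.30686369554257054
side 0.58 travel 0.05430470770272154
```

View pics/scene16.png

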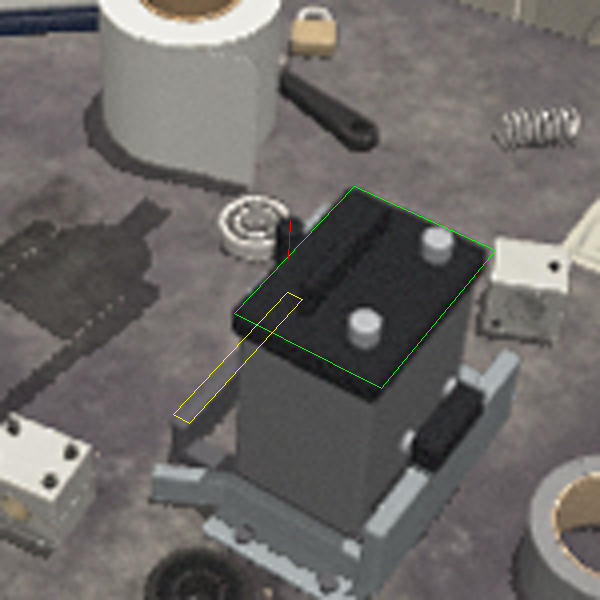

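View pics/side16.png

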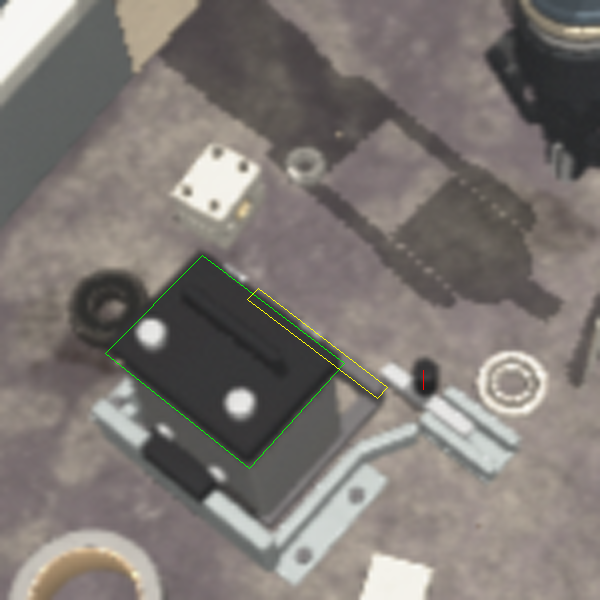

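The knob sits on the predicted 50 mm mark, in side view at (423,378). The bolt tip is behind the push bar, the box is upright at home, and the arm is clear. I'm handing it in.

```bash
python3 -c "
from cell import robot
print(robot.read_state()['time']); print(robot.close_job())"
```

```text
20.95
the job is handed in; nothing more can be done
None
```

The battery box is in the dock against the rubber stop, the bolt is pushed fully across behind it, and I handed the job in at 20.95 s of the 58 s allowed. No verdict came back, so this rests on my own checks.

**Box:** I pushed it low, at the bar near its foot, with about 3–6 N. I used shut, leaned fingers at first so the wrist camera would clear the pink look-alike, then both open fingers. The force jumped to about 15–16 N when it met the stop. In both cameras the box stood upright on the predicted home outline.

**Bolt:** I pushed the knob across with about 2 N until it hit its end stop at about 11 N. The side camera gave 54 mm of travel against a nominal 50, which is within measuring error. The knob lay on the 50 mm overlay in both views.

**Checks that disagreed:**
- After the arm cleared, the scene camera's network gave several knob positions. The top-rated ones were clearly wrong (182 and 321 mm) and I ignored them. One low-confidence match gave 57 mm.
- The box lid fitted about 8–10 mm below the stated 160 mm height, probably because of its rounded rim. I used the measured height.

**Other things on the bench:** nothing looked moved in the last pictures, and the arm stood clear of everything when I handed in.

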